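# Key the arbor into the contact wheel and hold it home

## Robot

A 6-joint arm with a two-finger parallel gripper is mounted at the origin on the work surface. World frame = base frame: x ahead of the robot, y to its left, z up, the work surface at z = 0. Lengths are in m, angles in rad, forces in N, time in s.
With the tool pointing down it reaches from about 0.3 to 0.75 m from the base axis. Payload 8.5 kg.
Tool frame: the origin (TCP) lies midway between the tips of the shut fingers; the grasp point (between the pads) lies grip_depth behind it (grip_depth is the distance from the TCP to the grasp point, in m); z points along the fingers, y is the direction in which the jaws open and shut (so a half turn about z gives the same grasp; the last joint's range is limited). The gripper opens to 85 mm and grips with 20 to 120 N. Pads are 22 mm wide; open, the fingers measure 114 mm over their backs; the gripper's body (76 mm by 85 mm) begins 54 mm behind the grasp point. The pads swing forward as they close: fully open they stand 13 mm farther back than shut.
Start: joints at [-1.521, 0.381, 1.297, -0, 1.464, -0.215], TCP at [0.144, -0.531, 0.231] pointing down, gripper open.
Joint ranges: [-3.11, 3.11], [-0.89, 2.33], [0.22, 2.48], [-1.42, 4.56], [0.17, 2.85], [-2.88, 2.88]. Speed limits (rad/s): [2.39, 2.39, 3.14, 3.14, 3.14, 3.14].

## Interface

Orientations are given as a 3x3 rotation matrix whose columns are the frame's x, y, z axes.
In Python, from cell import * gives the robot as it stands.
- The arm moves only by the tool send_rows, never from a script. Its argument "steps" is a list of rows, each a list of 7 numbers: the closure, from 0 (fully open) to 1 (shut), then the shift along the tool's x, y, z in mm, then the turn, a rotation vector about the tool's x, y, z in rad. In form: [[gripper, tx, ty, tz, wx, wy, wz], ...]. A call has 1 to 20 rows; each row is the pose to reach, as a shift and turn from the pose commanded when the call began, along the tool's axes at that moment; what a row does not reach only later rows make up. A row lasts 1/8 s, in which the tool goes at most 62.5 mm and 10.7 degrees, less where a joint would pass 70% of its speed; a pose out of reach is approached as far as the arm can. A call with a gripper value outside its range is refused whole. The fingers move at their own pace and stop on an object; "grip_force" is the grip in N (left out, the last holds). Time passes only in rows, so rows that repeat a pose let the fingers close. It gives the time, the measured TCP pose, the force and the opening at its end, in the units of the state.
- get_obs(): the state, without advancing time (a new reading comes with each control period).
- camera(name): name is "side" or "top" or "wrist"; returns the picture (400x640x3 uint8, blue, green, red); there is no depth.
- get_calibration(name): a dict with "mtx" (3x3 intrinsics, pixels), "k1" (the pictures are not rectified: a ray, as slopes to the right and down, at radius r is drawn at 1 + k1 r^2 times it, then the intrinsics apply), "T" (4x4, takes a point from camera to world coordinates). Camera axes: x right, y down, z forward; pixel columns grow to the right and rows downward; lengths in m; the calibration is good to about 2 mm. A picture is of the moment at which its call begins: read the wrist's pose just before it. get_calibration takes no time and is no camera call; for the wrist camera it gives the pose at the moment of the call.
- close_job(): hands the job in, once; it reports no verdict.
The state is a dict: "time_s": time; "qpos": joint angles; "qd": joint speeds; "tau": joint torques, N m; "position": TCP position; "ee_rot": TCP orientation; "ft_force": force on the tool from outside, world axes, zero at the start; "wrist_torque": the same for the moment, N m; "gripper_width": finger opening in m.
Only numpy, scipy, OpenCV 4.12 (cv2) and the standard library are available. Lean on these libraries where they do the work, as an engineer would, in place of code of your own. Each camera call takes 0.05 s, during which the arm holds its last target. There are 200 camera calls.

## Task

First lower the spark screen of the wheel-mounting stand all the way down by its handle. Then lift the square-headed arbor out of the wooden block, put its shaft into the hub of the wheel lying on the stand, turn it until its key slips into the keyway, and keep pushing against the spring in the bore until the collar sits fully home on the hub. Finish while still gripping the arbor and holding it pressed home, and leave the other things on the bench alone.

Things in the scene. Friction and masses are not known exactly. Their poses are not given: they have to be found in the camera images.
- stand: wheel-mounting stand, fixed: steel base 215 x 310 x 12 mm; origin on the bench under the wheel axis, z up, +x from the screen to the wheel, roughly away from the robot. On it a wheel 144 mm in diameter lies flat, axis vertical, tread top at 64 mm; raised round hub 60 mm across. The screen is 120 mm from the axis on the -x side; guide posts 218 mm tall at y = +-142 mm
- hub_mouth (a point): centre of the bore at the hub's upper face, 72 mm above the bench; axes as the stand. Hub and wheel cannot turn. Bore 22 mm across, one keyway slot 11 mm wide reaching 18 mm from the axis. The keyway's direction is not reported: anywhere up to 0.45 rad either side of +x (visible from above). A sprung seat in the bore starts 35 mm below the face
- screen (a joint): height of the sliding clear-plastic spark screen above its lowest position, m: 0 = fully lowered, up to 0.125 = raised. It slides straight up and down with some stiffness (about 4 N pushes it down) and stays where it is left.
- screen_handle (a point): centre of the screen's handle, a level steel bar 12 x 12 mm in section, 110 mm long along this point's y, with 20 mm of free space under it and a 10 mm leg 50 mm to each side; 120 mm above the bench when the screen is fully lowered. x points towards the wheel, z up
- arbor_head (a point): grip of the square-headed arbor to be inserted: steel head 24 x 24 mm, faces along this point's x and y, z up, from 24 mm below to 20 mm above this point. Below it the collar, 48 mm in diameter, 6 mm thick, its underside 30 mm below this point. About 0.3 kg. It starts upright with the collar resting on the wooden block and the shaft in a hole
- arbor_collar (a point): centre of the underside of that arbor's collar; same axes. The shaft, 20 mm in diameter, reaches 45 mm below it, tip tapered. A key 8 mm wide runs along the shaft at +x, out to 15 mm from the axis, from the collar to 30 mm below; the last 15 mm is plain. A small lug on the collar's rim stands above the key. Fully home, this point is at hub_mouth
- seat (a joint): how far the sprung seat in the bore is pressed down, m: 0 free, 0.010 when the arbor is fully home. The spring pushes back with about 6 N at first and 14 N fully down, and lifts the arbor again if it is let go.
- block: wooden block 190 x 85 x 60 mm, fixed, with two 34 mm through holes at x = -45 and +45 mm holding the two arbors upright; origin at the centre of its underside, x along its length, z up.
- round_arbor_head (a point): the other arbor, in the block's other hole: round head 30 mm in diameter, 34 mm tall, no key; this point is 21 mm above its collar's underside. Leave alone
- whetstone: reddish whetstone 150 x 50 x 25 mm lying on the bench, origin at the centre of its underside. Leave alone.
- oil_can: grey closed bottle, 56 mm in diameter, 130 mm tall, origin at the centre of its underside. Leave alone.
- wrench: steel wrench about 180 mm long lying flat on the bench. Leave alone.
- brush: brush about 200 mm long with a wooden handle lying on the bench. Leave alone.
- hammer: hammer about 260 mm long with a wooden handle lying on the bench. Leave alone.
- mug: white mug, 80 mm in diameter, 95 mm tall. Leave alone.
- spacer: loose steel spacer ring, 52 mm in diameter, 14 mm tall. Leave alone.
There are look-alikes about, which are no part of the job. Leave any green or yellow look-alike of the part that bears arbor_head alone. Of the things that look like the block, take the one that is farthest from the robot's base at the start.

How it is judged:
By the outcome, as a careful person would: the job done as asked, in the order asked, and still so for the second after the job is handed in, while the arm keeps its last pose, push and grip.
It also fails if it takes over 61 s, if anything falls off the work surface, if the arm or the gripper's body presses on something with over 40 N, if the wrist force passes 120 N, or if a joint passes its speed limit or range.

## Working session

There is one attempt and no reset: what is moved stays moved. The work goes in short steps, Python scripts to look and compute and a tool call to move; the robot and the scene stay as the last step left them, time stands still between calls to the robot, and variables do not carry over. Pictures are saved under pics/ and viewed, about 8 in all and at most 12, crops included, and the job is handed in when it is done.

Besides the shell and the picture viewer there is one more tool, called after "Call:" by a JSON object that holds its "api" and its "payload", one argument or row to a line. send_rows: Moves the arm, as the interface text tells. Its arguments: {"type":"object","properties":{"steps":{"type":"array"},"grip_force":{"type":"number"}},"required":["steps"]}

```bash
ls; mkdir -p pics; python3 - <<'E'
from cell import *
import cv2,numpy as np
o=get_obs();print(o)
for n in("side","top","wrist"):
    im=camera(n);cv2.imwrite(f"pics/a_{n}.png",im)
    c=get_calibration(n);print(n,c)
try: print(grip_depth)
except Exception as e: print(e)
E
```

```text
pics
{'time_s': 0.0, 'qpos': array([-1.52132343e+00,  3.81212105e-01,  1.29826557e+00, -9.22052620e-06,
        1.46358670e+00, -2.15301331e-01]), 'qd': array([ 0.00084766, -0.00014287, -0.00019508,  0.0004428 , -0.00182324,
       -0.00155706]), 'tau': array([-9.54529496e-04, -4.48459375e+01, -2.31276387e+01, -1.68717002e-04,
        4.85144948e-03, -1.69484514e-05]), 'position': array([ 0.14391023, -0.53053735,  0.2307015 ]), 'ee_rot': array([[ 9.65151360e-01,  2.61692274e-01, -8.19369644e-05],
       [ 2.61692109e-01, -9.65150289e-01,  1.46946661e-03],
       [ 3.05466575e-04, -1.43969996e-03, -9.99998917e-01]]), 'ft_force': array([ 0.39857444, -0.57629734, -0.25883105]), 'wrist_torque': array([-0.01738276, -0.06413697,  0.01816934]), 'gripper_width': 0.08538274171828704}
side {'mtx': array([[462.32352856,   0.        , 328.31330597],
       [  0.        , 462.32352856, 195.50466139],
       [  0.        ,   0.        ,   1.        ]]), 'k1': -0.027463912079396385, 'T': array([[-0.80488295, -0.38578806,  0.45092241, -0.10840816],
       [-0.59306362,  0.49609646, -0.63416389,  0.8
[... 430 characters left out ...]
0.00743409, -0.02848859],
       [-0.0093534 , -0.06895392, -0.997576  ,  1.5569715 ],
       [ 0.        ,  0.        ,  0.        ,  1.        ]])}
wrist {'mtx': array([[284.28607032,   0.        , 321.9411649 ],
       [  0.        , 284.28607032, 198.00090639],
       [  0.        ,   0.        ,   1.        ]]), 'k1': -0.00525141840259963, 'T': array([[ 2.61371107e-01, -9.29073162e-01, -2.61740721e-01,
         2.10674720e-01],
       [-9.65238180e-01, -2.51755919e-01, -7.02439571e-02,
        -5.13336425e-01],
       [-6.33000354e-04,  2.71001878e-01, -9.62578611e-01,
         3.74085868e-01],
       [ 0.00000000e+00,  0.00000000e+00,  0.00000000e+00,
         1.00000000e+00]])}
0.0187
```

View pics/a_top.png

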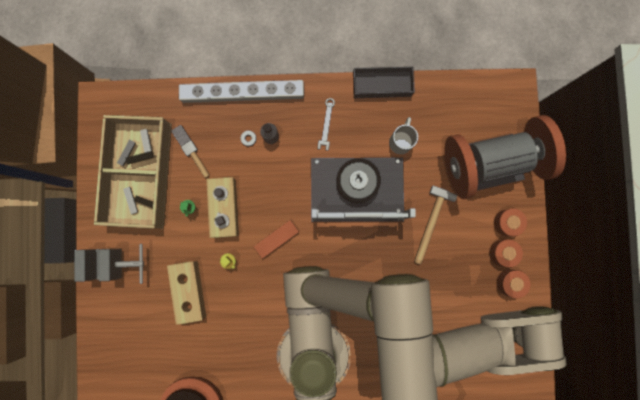

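View pics/a_side.png

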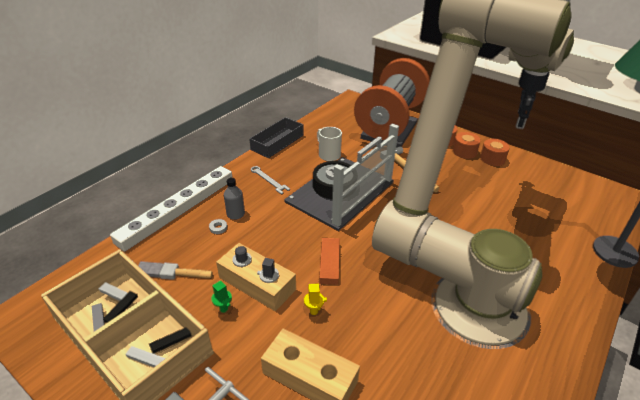

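The top view shows two blocks: one at (222,208) holding two arbors, and an empty one at (185,292) that is nearer the base. The base is at about (315,355), so the far block is the one meant. The green (188,207) and yellow (228,261) look-alikes are to be left alone. The screen is at (363,215) and the wheel at (358,180). Next is an enlarged crop to tell the square head from the round one and to see the stand.

```bash
cat > h.py <<'E'
from cell import *
import cv2,numpy as np
def ray(c,uv):
    d=np.array([c['k1'],0,0,0,0.])
    p=cv2.undistortPoints(np.array([[uv]],float),c['mtx'],d)[0,0]
    return c['T'][:3,3],c['T'][:3,:3]@np.array([p[0],p[1],1])
def onz(c,uv,z):
    o,d=ray(c,uv);return o+d*(z-o[2])/d[2]
def proj(c,P):
    T=np.linalg.inv(c['T']);P=np.atleast_2d(P)
    r,_=cv2.Rodrigues(T[:3,:3])
    return cv2.projectPoints(P.astype(float),r,T[:3,3],c['mtx'],np.array([c['k1'],0,0,0,0.]))[0][:,0]
E
python3 - <<'E'
import cv2,numpy as np
t=cv2.imread('pics/a_top.png');s=cv2.imread('pics/a_side.png')
f=lambda im,x,y,w,h:cv2.resize(im[y:y+h,x:x+w],(400,300),interpolation=cv2.INTER_CUBIC)
cv2.imwrite('pics/b.png',np.vstack([np.hstack([f(t,180,170,80,75) if 0 else f(t,180,170,80,60),f(t,305,150,120,90)]),np.hstack([f(s,208,230,100,75),f(s,280,120,136,102)])]))
E
```

```text
(no output)
```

View pics/b.png

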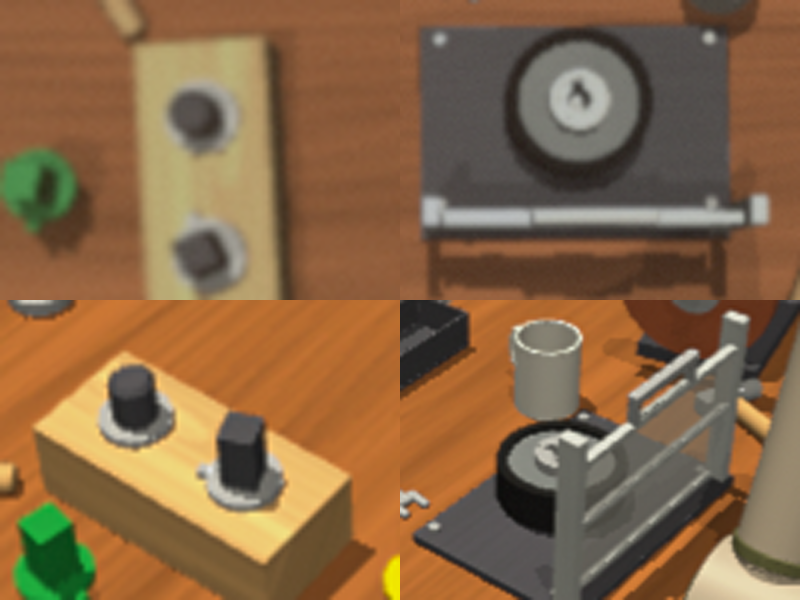

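```bash
python3 - <<'E'
from h import *
t=get_calibration('top');s=get_calibration('side')
L=onz(t,(314.9,212.5),.218);R=onz(t,(413,212.5),.218);H=onz(t,(359,179.7),.072)
print(L,R,H,np.linalg.norm(L-R))
d=(L-R)[:2];d/=np.linalg.norm(d);X=np.array([d[1],-d[0]]);print('yaw',np.arctan2(X[1],X[0]),(H-(L+R)/2)[:2]@X)
P=((L+R)/2)[:2]
for uv in [(360,154),(370.1,147.9),(380,139)]:
    o,r=ray(s,uv);k=((P-o[:2])@X)/(r[:2]@X);q=o+k*r;print('handle',q,(q[:2]-P)@d)
# arbor head top z=.06+.05; collar top .066
for n,c,sc in [('sq',t,5)]:
    A=onz(t,(180+202/5,170+252/5),.110);print('headtop',A)
    lug=onz(t,(180+192/5,170+217/5),.066);print('lug',lug,lug-A)
    print('round',onz(t,(180+195/5,170+113/5),.1))
print('collar side', onz(s,(208+(245)/4,230+(480-300)/4),.066))
print('headtop side', onz(s,(208+(242)/4,230+(423-300)/4),.110))
img=cv2.imread('pics/a_top.png')
hsv=cv2.cvtColor(img,cv2.COLOR_BGR2HSV);m=cv2.inRange(hsv,(15,80,120),(30,190,255));m[:,:205]=0;m[:,240:]=0;m[:175]=0;m[242:]=0
cn=max(cv2.findContours(m,0,2)[0],key=cv2.contourArea);r=cv2.minAreaRect(cn);print(r)
b=np.array([onz(t,p,.06) for p in cv2.boxPoints(r)]);print(b[:,:2],b.mean(0))
E
```

```text
[ 0.45987763 -0.01844991  0.218     ] [ 0.45191204 -0.30139126  0.218     ] [ 0.56922024 -0.16190685  0.072     ] 0.2830534492186036
yaw -0.028145348951408595 0.1133364168355314
handle [ 0.45701934 -0.11997777  0.20405157] 0.03995863969730174
handle [ 0.45555245 -0.17208232  0.19861068] -0.012166555758955179
handle [ 0.45408622 -0.22416355  0.20413331] -0.06426842060944907
headtop [0.449159   0.27833764 0.11      ]
lug [0.47376997 0.29384133 0.066     ] [ 0.02461097  0.01550369 -0.044     ]
round [0.53758713 0.28372621 0.1       ]
collar side [0.44590242 0.28737744 0.066     ]
headtop side [0.44961994 0.28201191 0.11      ]
((220.63845825195312, 206.99229431152344), (59.7412109375, 27.124839782714844), 86.8201675415039)
[[0.59103256 0.33618905]
 [0.59329793 0.24739814]
 [0.39939748 0.23962126]
 [0.39683655 0.32759624]] [0.49514113 0.28770117 0.06      ]
```

The crop shows the square head near top-view (220,221) with its lug up and to the left; the round one is at (219,193). The screen is raised with its handle at about z 0.204, so I'll push it down with shut fingers.

Call:
{"api": "send_rows", "payload": {
  "steps": [
    [1,395,-265,-40,0,0,0.29],
    [1,395,-265,-40,0,0,0.29],
    [1,395,-265,-40,0,0,0.29],
    [1,395,-265,-40,0,0,0.29],
    [1,395,-265,-40,0,0,0.29],
    [1,395,-265,-40,0,0,0.29],
    [1,395,-265,-40,0,0,0.29],
    [1,395,-265,-40,0,0,0.29],
    [1,395,-265,-40,0,0,0.29],
    [1,395,-265,-40,0,0,0.29],
    [1,395,-265,-40,0,0,0.29],
    [1,395,-265,-40,0,0,0.29]
  ]
}}

```text
time_s: 1.65
position: [0.4554, -0.1724, 0.2713]
ee_rot: [[1.0, -0.027, -0.0], [-0.027, -1.0, 0.0], [-0.0, -0.0, -1.0]]
ft_force: [0.1, -0.7, -0.1]
gripper_width: -0.0001
```

```bash
python3 - <<'E'
from h import *
o=get_obs();print(o['time_s'],o['position'],o['ee_rot'],o['qpos'])
c=get_calibration('wrist');im=camera('wrist');cv2.imwrite('pics/c_w.png',im);np.save('c_w.npy',c['T'])
E
```

```text
1.65 [ 0.45537913 -0.17238181  0.27131552] [[ 9.99642821e-01 -2.67248101e-02 -1.22327839e-04]
 [-2.67248081e-02 -9.99642828e-01  1.73328545e-05]
 [-1.22747364e-04 -1.40574755e-05 -9.99999992e-01]] [-6.05566618e-01  2.41032135e-01  1.38688198e+00 -5.54718265e-05
  1.51378898e+00  9.91960864e-01]
```

View pics/c_w.png

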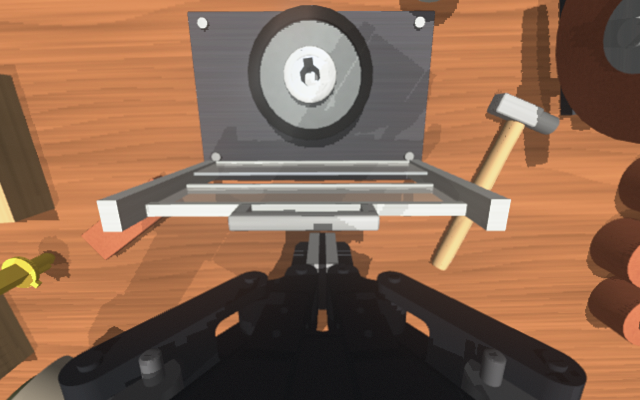

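```bash
python3 - <<'E'
from h import *
c=get_calibration('wrist')
print(onz(c,(203,22),.012),)
L=onz(c,(109,215),.218);R=onz(c,(498,215),.218);print(L,R,np.linalg.norm(L-R))
for z in (.19,.2,.21):
    a=onz(c,(230,217),z);b=onz(c,(378,217),z);print(z,a,b,np.linalg.norm(a-b))
print('hub',onz(c,(309.5,74),.072)); print(proj(c,[.4554,-.1724,.2713]))
g=cv2.imread('pics/c_w.png');cv2.imwrite('pics/d.png',cv2.resize(g[35:110,265:355],(720,600),interpolation=cv2.INTER_CUBIC))
E
```

```text
[ 0.64472442 -0.02869484  0.012     ]
[ 0.46051582 -0.01699895  0.218     ] [ 0.45282356 -0.30176384  0.218     ] 0.2848687693749722
0.19 [ 0.44691878 -0.09571174  0.19      ] [ 0.44357547 -0.21947469  0.19      ] 0.12380809541684427
0.2 [ 0.45037764 -0.09922566  0.2       ] [ 0.44718324 -0.21747614  0.2       ] 0.11829361770568507
0.21 [ 0.4538365  -0.10273959  0.21      ] [ 0.45079101 -0.2154776   0.21      ] 0.11277913999452589
hub [ 0.5721753  -0.16220009  0.072     ]
[[321.1571002  248.42588214]]
```

View pics/d.png

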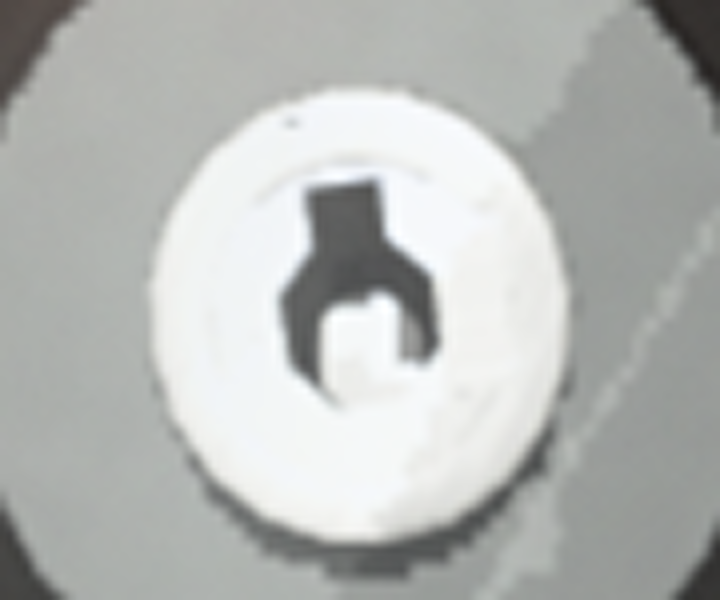

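Call:
{"api": "send_rows", "payload": {
  "steps": [
    [1,-3,-13,20,0,0,0],
    [1,-3,-13,40,0,0,0],
    [1,-3,-13,50,0,0,0],
    [1,-3,-13,65,0,0,0],
    [1,-3,-13,80,0,0,0],
    [1,-3,-13,95,0,0,0],
    [1,-3,-13,110,0,0,0],
    [1,-3,-13,125,0,0,0],
    [1,-3,-13,135,0,0,0],
    [1,-3,-13,140,0,0,0],
    [1,-3,-13,143,0,0,0],
    [1,-3,-13,145,0,0,0]
  ]
}}

```text
time_s: 3.2
position: [0.4532, -0.1588, 0.1265]
ee_rot: [[1.0, -0.025, 0.0], [-0.025, -1.0, -0.001], [0.0, 0.001, -1.0]]
ft_force: [-2.8, -1.2, 3.8]
gripper_width: -0.0004
```

```bash
python3 - <<'E'
from h import *
o=get_obs();print(o['time_s'],o['position'],o['ft_force'])
T=np.load('c_w.npy');c=get_calibration('wrist');c['T']=T
f=lambda x,y:onz(c,(265+x/8-.5,35+y/8-.5),.072)
B=f(360,318);K=f(342,183);E=f(360,312)
print(B,K,K-B,np.arctan2(*(K-B)[1::-1]),np.linalg.norm(K-B),'hubc',E, f(150,315),f(570,315))
E
```

```text
3.2 [ 0.453173   -0.15884402  0.12646711] [-2.83915605 -1.17756627  3.82256627]
[ 0.57182355 -0.16232551  0.072     ] [ 0.58908834 -0.16051813  0.072     ] [0.01726479 0.00180739 0.        ] 0.10430626964044645 0.017359140923558843 hubc [ 0.57259847 -0.16235554  0.072     ] [ 0.57301252 -0.13306832  0.072     ] [ 0.57142129 -0.19161261  0.072     ]
```

Call:
{"api": "send_rows", "payload": {
  "steps": [
    [1,0,0,1,0,0,0],
    [1,0,0,2,0,0,0],
    [1,0,0,3,0,0,0],
    [1,0,0,3,0,0,0]
  ]
}}

```text
time_s: 3.7
position: [0.4533, -0.1589, 0.1258]
ee_rot: [[1.0, -0.025, 0.002], [-0.025, -1.0, -0.002], [0.002, 0.002, -1.0]]
ft_force: [-9.8, 2.8, 29.4]
gripper_width: 0.0002
```

Screen bottomed: the tip is at 126 mm, which matches the fully lowered handle's top, with 29 N reaction. Now over to the arbor.

Call:
{"api": "send_rows", "payload": {
  "steps": [
    [1,0,0,-60,0,0,0],
    [1,0,0,-120,0,0,0],
    [0,-20,-40,-133,0,0,0],
    [0,-64,-429,-133,0,0,0],
    [0,-64,-429,-133,0,0,0],
    [0,-64,-429,-133,0,0,0],
    [0,-64,-429,-133,0,0,0],
    [0,-64,-429,-133,0,0,0],
    [0,-64,-429,-133,0,0,0],
    [0,-64,-429,-133,0,0,0],
    [0,-64,-429,-133,0,0,0],
    [0,-64,-429,-133,0,0,0],
    [0,-64,-429,-133,0,0,0]
  ]
}}

```text
time_s: 5.32
position: [0.4004, 0.2707, 0.2564]
ee_rot: [[1.0, -0.027, 0.0], [-0.027, -1.0, -0.0], [0.0, 0.0, -1.0]]
ft_force: [0.5, 0.6, -0.8]
gripper_width: 0.0855
```

```bash
python3 - <<'E'
from h import *
o=get_obs();print(o['time_s'],o['position'],o['ee_rot'],o['qpos'])
c=get_calibration('wrist');im=camera('wrist');cv2.imwrite('pics/e_w.png',im);np.save('e_w.npy',c['T'])
u=proj(c,[.449,.28,.09])[0];print(u);x,y=int(u[0])-60,int(u[1])-45;x=max(x,0);y=max(y,0);print(x,y)
cv2.imwrite('pics/e.png',np.hstack([cv2.resize(im[y:y+90,x:x+120],(800,600),interpolation=cv2.INTER_CUBIC)]))
s=camera('side');cv2.imwrite('pics/e_s.png',s)
E
```

```text
5.325 [0.40037497 0.27069425 0.25642112] [[ 9.99629368e-01 -2.72233730e-02  1.22433440e-04]
 [-2.72233684e-02 -9.99629375e-01 -3.91557393e-05]
 [ 1.23454015e-04  3.58081763e-05 -9.99999992e-01]] [ 3.48966324e-01  2.44345435e-01  1.42591315e+00 -7.90504331e-05
  1.47123240e+00  1.94699724e+00]
[311.36137267 138.21799969]
251 93
```

View pics/e.png

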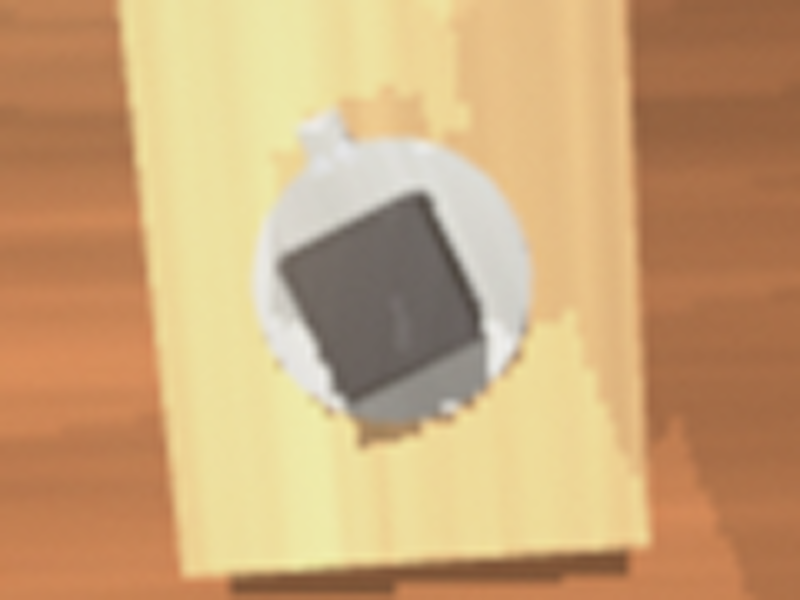

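The crop shows the square head with corners at (280,262), (428,192), (485,332) and (348,403). The lug is at (325,130), up and to the left, so the key points about +x rotated to the left.

```bash
python3 - <<'E'
from h import *
T=np.load('e_w.npy');c=get_calibration('wrist');c['T']=T
s=800/120
f=lambda x,y,z:onz(c,(251+(x+.5)/s-.5,93+(y+.5)/s-.5),z)
C=np.array([f(*p,.110) for p in[(280,262),(428,192),(485,332),(348,403)]])
print(C[:,:2],'ctr',C.mean(0))
v=(C[0]-C[3])+(C[1]-C[2]);print('yaw x',np.arctan2(v[1],v[0]));w=(C[0]-C[1])+(C[3]-C[2]);print('yaw y-90',np.arctan2(w[1],w[0])-np.pi/2)
K=f(393,282,.066);l=f(325,130,.066);print('collar',K,'lug',l,np.arctan2(*(l-K)[1::-1]))
R=get_obs()['ee_rot'];P=get_obs()['position']
print(R.T@(np.array([C.mean(0)[0],C.mean(0)[1],P[2]])-P)*1e3)
E
```

```text
[[0.45702221 0.29767339]
 [0.46648458 0.27527542]
 [0.44589918 0.26739994]
 [0.43584961 0.28849819]] ctr [0.4513139  0.28221173 0.11      ]
yaw x 0.3876595412762003
yaw y-90 0.4216801166318447
collar [0.45123482 0.28287064 0.066     ] lug [0.47661098 0.29334606 0.066     ] 0.391496744799604
[ 5.07066829e+01 -1.25581877e+01  9.94945358e-03]
```

Call:
{"api": "send_rows", "payload": {
  "grip_force": 100,
  "steps": [
    [0,51,-12.8,30,0,0,-0.42],
    [0,51,-12.8,80,0,0,-0.42],
    [0,51,-12.8,110,0,0,-0.42],
    [0,51,-12.8,140,0,0,-0.42],
    [0,51,-12.8,165,0,0,-0.42],
    [0,51,-12.8,180,0,0,-0.42],
    [0,51,-12.8,186,0,0,-0.42],
    [0,51,-12.8,186,0,0,-0.42]
  ]
}}

```text
time_s: 6.42
position: [0.4516, 0.2834, 0.0706]
ee_rot: [[0.923, 0.384, 0.001], [0.384, -0.923, 0.0], [0.001, 0.0, -1.0]]
ft_force: [-0.1, 0.2, 0.4]
gripper_width: 0.0851
```

Call:
{"api": "send_rows", "payload": {
  "steps": [
    [0.5,0,0,0,0,0,0],
    [0.8,0,0,0,0,0,0],
    [1,0,0,0,0,0,0],
    [1,0,0,0,0,0,0],
    [1,0,0,0,0,0,0],
    [1,0,0,0,0,0,0],
    [1,0,0,0,0,0,0]
  ]
}}

```text
time_s: 7.3
position: [0.4515, 0.2835, 0.0708]
ee_rot: [[0.923, 0.385, 0.001], [0.385, -0.923, 0.0], [0.001, 0.0, -1.0]]
ft_force: [-0.6, -0.8, 5.9]
gripper_width: 0.0229
```

Call:
{"api": "send_rows", "payload": {
  "steps": [
    [1,0,0,-15,0,0,0],
    [1,0,0,-40,0,0,0],
    [1,0,0,-80,0,0,0],
    [1,0,0,-130,0,0,0],
    [1,0,0,-180,0,0,0],
    [1,0,0,-180,0,0,0]
  ]
}}

```text
time_s: 8.05
position: [0.4521, 0.2838, 0.2543]
ee_rot: [[0.923, 0.385, 0.007], [0.385, -0.923, 0.003], [0.008, 0.0, -1.0]]
ft_force: [-0.3, -0.1, -3.3]
gripper_width: 0.023
```

Call:
{"api": "send_rows", "payload": {
  "steps": [
    [1,-12,43,0,0,0,0.05],
    [1,-24,87,0,0,0,0.1],
    [1,-36,130,0,0,0,0.15],
    [1,-47,173,0,0,0,0.2],
    [1,-59,217,0,0,0,0.25],
    [1,-71,260,0,0,0,0.295],
    [1,-82,304,0,0,0,0.295],
    [1,-94,347,0,0,0,0.295],
    [1,-106,390,0,0,0,0.295],
    [1,-112,414,0,0,0,0.295],
    [1,-117.5,433.5,0,0,0,0.295],
    [1,-117.5,433.5,0,0,0,0.295],
    [1,-117.5,433.5,0,0,0,0.295]
  ]
}}

```text
time_s: 9.68
position: [0.5093, -0.1611, 0.2501]
ee_rot: [[0.995, 0.1, -0.001], [0.1, -0.995, 0.001], [-0.001, -0.001, -1.0]]
ft_force: [0.6, 0.8, -2.4]
gripper_width: 0.0231
```

```bash
python3 - <<'E'
from h import *
o=get_obs();print(o['time_s'],o['position'],o['ee_rot'],o['qpos'],o['ft_force'],o['gripper_width'])
c=get_calibration('wrist');im=camera('wrist');np.save('f_w.npy',c['T']);cv2.imwrite('pics/f_full.png',im)
print(proj(c,[[.571,-.162,.072],[*o['position'][:2],o['position'][2]-.011]]))
s=camera('side');cv2.imwrite('pics/f_s.png',s)
cv2.imwrite('pics/f.png',np.vstack([cv2.resize(im[0:300,100:540],(800,545)) ])) 
E
```

```text
9.675 [ 0.50934967 -0.16114971  0.25007806] [[ 9.94964691e-01  1.00223917e-01 -6.55150212e-04]
 [ 1.00224365e-01 -9.94964622e-01  6.91104201e-04]
 [-5.82586113e-04 -7.53286292e-04 -9.99999547e-01]] [-5.28304396e-01  3.40200863e-01  1.30513893e+00  2.67364211e-04
  1.49716705e+00  9.42079424e-01] [ 0.59485419  0.77636047 -2.40840187] 0.023120037808711906
[[327.81646119 125.25345357]
 [320.90332851 239.95611443]]
```

View pics/f.png

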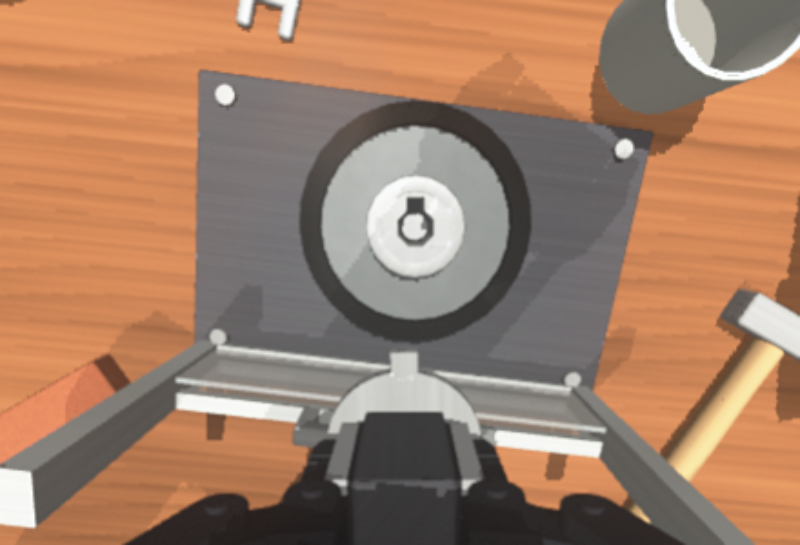

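```bash
python3 - <<'E'
from h import *
im=cv2.imread('pics/f_full.png')
a=cv2.resize(im[95:155,298:358],(600,600),interpolation=cv2.INTER_CUBIC)
cv2.imwrite('pics/g.png',a)
b=cv2.resize(im[185:245,272:372],(800,480),interpolation=cv2.INTER_CUBIC)
cv2.imwrite('pics/g2.png',b)
cv2.imwrite('pics/gg.png',np.hstack([cv2.resize(a,(400,400)),cv2.resize(im[185:245,292:352],(400,400),interpolation=cv2.INTER_CUBIC)]))
E
```

```text
(no output)
```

View pics/gg.png

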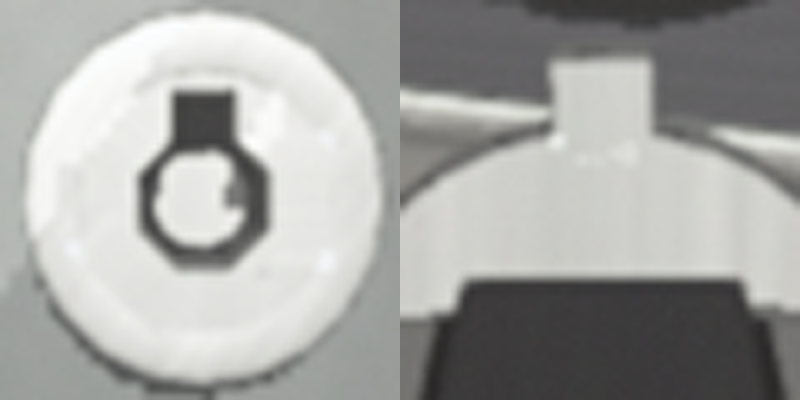

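```bash
python3 - <<'E'
from h import *
c=get_calibration('wrist');o=get_obs();c['T']=np.load('f_w.npy');s=400/60
P=o['position'];R=o['ee_rot']
f=lambda x,y,z,x0,y0:onz(c,(x0+(x+.5)/s-.5,y0+(y+.5)/s-.5),z)
B=f(203,204,.072,298,95);K=f(203.5,91,.072,298,95);print('bore',B,'hub edges mid',(f(27,200,.072,298,95)+f(381,200,.072,298,95))/2,'key',np.linalg.norm(K-B),np.arctan2(*(K-B)[1::-1]))
print('bore sides',f(137,204,.072,298,95),f(269,204,.072,298,95),'slot',f(172,91,.072,298,95),f(236,91,.072,298,95))
z=P[2]-.005
l=f(202,60,z,292,185);print('lug',l,'rel tcp',R.T@(l-P)*1e3)
print('yaw from tcp',np.arctan2(*(l-P)[1::-1]))
d=R.T@(B-P)*1e3;print('move',d)
E
```

```text
bore [ 0.57110569 -0.16221848  0.072     ] hub edges mid [ 0.571759   -0.16231445  0.072     ] key 0.017727381176231724 0.10124612635368747
bore sides [ 0.57002238 -0.1514296   0.072     ] [ 0.57218999 -0.17300731  0.072     ] slot [ 0.58823308 -0.15535628  0.072     ] [ 0.58926795 -0.16565809  0.072     ]
lug [ 0.53913495 -0.15873854  0.24534054] rel tcp [29.74182456  0.73057541  4.99706773]
yaw from tcp 0.07642421911949747
move [ 61.21494427   7.4706333  178.33257156]
```

Call:
{"api": "send_rows", "payload": {
  "steps": [
    [1,30,3.5,0,0,0,0],
    [1,61,7.1,20,0,0,0],
    [1,61,7.1,60,0,0,0],
    [1,61,7.1,95,0,0,0],
    [1,61,7.1,112,0,0,0],
    [1,61,7.1,116,0,0,0],
    [1,61,7.1,119,0,0,0],
    [1,61,7.1,122,0,0,0],
    [1,61,7.1,125,0,0,0],
    [1,61,7.1,128,0,0,0],
    [1,61,7.1,128,0,0,0]
  ]
}}

```text
time_s: 11.15
position: [0.5709, -0.1629, 0.1222]
ee_rot: [[0.995, 0.1, -0.0], [0.1, -0.995, 0.0], [-0.0, -0.0, -1.0]]
ft_force: [-0.4, -0.5, -2.6]
gripper_width: 0.0227
```

Call:
{"api": "send_rows", "payload": {
  "steps": [
    [1,0,0,3,0,0,0],
    [1,0,0,6,0,0,0],
    [1,0,0,8,0,0,0],
    [1,0,0,9,0,0,0],
    [1,0,0,10,0,0,0],
    [1,0,0,11,0,0,0],
    [1,0,0,12,0,0,0],
    [1,0,0,13,0,0,0],
    [1,0,0,14,0,0,0]
  ]
}}

```text
time_s: 12.28
position: [0.571, -0.1628, 0.1083]
ee_rot: [[0.995, 0.1, 0.0], [0.1, -0.995, 0.0], [0.0, -0.0, -1.0]]
ft_force: [1.1, 3.8, 0.9]
gripper_width: 0.023
```

Call:
{"api": "send_rows", "payload": {
  "steps": [
    [1,0,-0.4,2,0,0,0],
    [1,0,-0.4,4,0,0,0],
    [1,0,-0.4,6,0,0,0],
    [1,0,-0.4,8,0,0,0],
    [1,0,-0.4,10,0,0,0],
    [1,0,-0.4,12,0,0,0],
    [1,0,-0.4,13,0,0,0]
  ]
}}

```text
time_s: 13.15
position: [0.5709, -0.1626, 0.0952]
ee_rot: [[0.995, 0.1, -0.0], [0.1, -0.995, 0.0], [-0.0, -0.0, -1.0]]
ft_force: [1.3, 2.3, -1.4]
gripper_width: 0.023
```

Call:
{"api": "send_rows", "payload": {
  "steps": [
    [1,0,-0.2,2,0,0,0],
    [1,0,-0.2,4,0,0,0],
    [1,0,-0.2,6,0,0,0],
    [1,0,-0.2,8,0,0,0],
    [1,0,-0.2,9,0,0,0],
    [1,0,-0.2,10,0,0,0],
    [1,0,-0.2,11,0,0,0],
    [1,0,-0.2,11,0,0,0]
  ]
}}

```text
time_s: 14.15
position: [0.571, -0.1625, 0.0853]
ee_rot: [[0.995, 0.1, 0.001], [0.1, -0.995, -0.001], [0.001, 0.001, -1.0]]
ft_force: [-1.4, 2.4, 9.5]
gripper_width: 0.0229
```

Call:
{"api": "send_rows", "payload": {
  "steps": [
    [1,0,-0.2,1,0,0,0],
    [1,0,-0.2,2,0,0,0],
    [1,0,-0.2,3,0,0,0],
    [1,0,-0.2,4,0,0,0],
    [1,0,-0.2,4,0,0,0]
  ]
}}

```text
time_s: 14.78
position: [0.571, -0.1625, 0.0827]
ee_rot: [[0.995, 0.1, 0.002], [0.1, -0.995, -0.002], [0.002, 0.002, -1.0]]
ft_force: [-5.3, 3.3, 19.2]
gripper_width: 0.0228
```

Call:
{"api": "send_rows", "payload": {
  "grip_force": 120,
  "steps": [
    [1,0,0,0.5,0,0,0],
    [1,0,0,1,0,0,0],
    [1,0,0,1,0,0,0],
    [1,0,0,1,0,0,0]
  ]
}}

```text
time_s: 15.28
position: [0.571, -0.1625, 0.0827]
ee_rot: [[0.995, 0.1, 0.002], [0.1, -0.995, -0.002], [0.002, 0.002, -1.0]]
ft_force: [-7.9, 4.2, 27.7]
gripper_width: 0.023
```

```bash
python3 - <<'E'
from h import *
o=get_obs();print(o['time_s'],o['position'],o['ft_force'],o['wrist_torque'],o['gripper_width'])
w=camera('wrist');s=camera('side')
cv2.imwrite('pics/z.png',np.hstack([cv2.resize(w[140:290,220:420],(400,300),interpolation=cv2.INTER_CUBIC),cv2.resize(s[110:230,280:440],(400,300),interpolation=cv2.INTER_CUBIC)]))
E
```

```text
15.275 [ 0.57103182 -0.16245772  0.08274373] [-7.91575671  4.1637228  27.67428847] [ 1.00007614  1.56511928 -0.06664287] 0.022959828788429285
```

View pics/z.png

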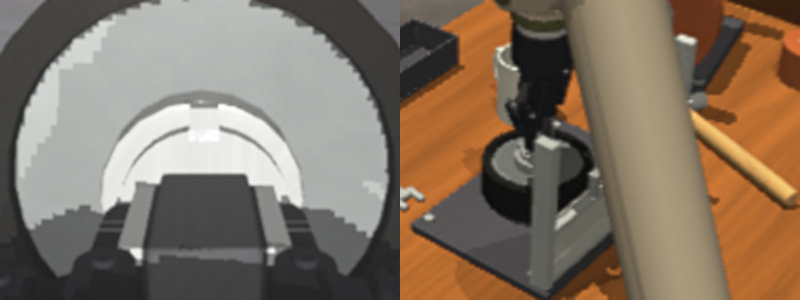

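The collar lies flat on the hub, with the lug at left-crop (203,120) over the keyway. The TCP stays at 82.7 mm (predicted 82.8) while the force rose by 8.5 N, so it is a hard stop. The screen is still down.

```bash
python3 -c "
from cell import *
print(close_job())"
```

```text
the job is handed in; nothing more can be done
None
```

The job is done and handed in at about 15.3 s of the 61 s allowed. I lowered the spark screen first. Then I took the square-headed arbor from the farther block, turned it so its key lined up with the keyway (about 0.10 rad), and pressed it home. It was still gripped at 120 N and pressed down at hand-in.

- **Screen:** it stopped hard with the finger tips at 126 mm, which is where the fully lowered handle's top should be. It was still down in the last pictures.
- **Arbor:** the key went in without jamming and the spring force rose as described. The tool then stopped at 82.7 mm, against a predicted 82.8 mm. Pushing further only raised the force, to about 30 N allowing for the arbor's weight, with no more movement. The last picture shows the collar flat on the hub with its lug over the keyway.
- **Mismatches:** the top and wrist cameras differed by about 2–3 mm on the hub centre. The lug also looked about 0.7 mm to one side of the tool axis. Neither affected the fit.
- **Other objects:** I did not touch anything else on the bench on purpose, but I did not check each item again at the end.

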